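Empty the tipping box into its catch tray

ROBOT

A 6-joint arm with a two-finger parallel gripper is mounted at the origin on a cart in front of the work surface, level with it; the furniture and walls round the work are solid. World frame = base frame: x ahead of the robot, y to its left, z up, the work surface at z = 0. Lengths are in m, angles in rad, forces in N, time in s.
With the tool pointing down it reaches from about 0.275 to 0.75 m from the base axis. Payload 10.2 kg.
Tool frame: the origin (TCP) lies on the centre line of the jaws, within the pads' length; the fingertips stand 25 mm ahead of it and the grasp point (between the pads) lies 6 mm ahead of it; z points along the fingers, y is the line along which they close (so a half turn about z gives the same grasp; the last joint's range is limited). The gripper opens to 85 mm and grips with 20 to 120 N. Pads are 22 mm wide; open, the fingers measure 114 mm over their backs; the gripper's body (76 mm by 85 mm) begins 54 mm behind the grasp point. The pads swing forward as they close: fully open they stand 13 mm farther back than shut.
Start: joints at [0.983, 0.313, 1.498, -0, 1.331, -0.223], TCP at [0.187, 0.49, 0.226] pointing down, gripper open.
Joint ranges: [-2.94, 2.94], [-0.97, 2.17], [0.19, 2.56], [-1.23, 4.37], [0.02, 3.11], [-2.88, 2.88]. Speed limits (rad/s): [2.39, 2.39, 3.01, 3.14, 3.14, 3.14].

INTERFACE

Orientations are given as a rotation vector (axis times angle).
In Python, from rig import * gives the robot as it stands. The module is installed in compiled form; this text tells all that it offers.
- The arm moves only by the tool jog_arm, never from a script. Its argument "series" is a list of rows, each an object with "xyz": the shift along the tool's x, y, z in units of 0.8 m (1.0 is 0.8 m), a list of three; "dr": the turn, a rotation vector about the tool's x, y, z in units of 180 degrees (1.0 is 180 degrees), a list of three. A call has 1 to 5 rows; each row is the pose to reach, as a shift and turn from the pose commanded when the call began, along the tool's axes at that moment, turning the shorter way round; what a row does not reach only later rows make up. A row lasts 1/8 s, in which the tool goes at most 62.5 mm and 10.7 degrees, less where a joint would pass 70% of its speed; a pose out of reach is approached as far as the arm can. A call with a number of a shift or a turn outside -1 to 1 is refused whole. A call with a gripper value outside its range is refused whole. "jaw" is the closure in counts, from 0 (fully open) to 255 (shut), set as the call begins (left out, the last holds). The fingers move at their own pace and stop on an object; the grip force is fixed at half the most. Time passes only in rows, so rows that repeat a pose let the fingers close. It gives the time, the measured TCP pose, the force, the opening and the grip force at its end, in the units of the state.
- state(): the state, without advancing time (a new reading comes with each control period).
- camera(name): name is "side" or "top" or "wrist"; returns a dict with "image" (400x640x3 uint8, red, green, blue), "fx", "fy", "cx", "cy" (pixels), "rvec" (rotation vector, rad) and "tvec" (3), from world to camera coordinates, as OpenCV has them; the wrist camera has in their place "mount" (4x4, takes a point from camera to tool coordinates, whose origin is the TCP and whose axes are the flange's). Camera axes: x right, y down, z forward; pixel columns grow to the right and rows downward; lengths in m; the calibration is good to about 2 mm. The wrist camera is an equidistant fisheye: a pixel r from the principal point sees the ray r / f radians off the axis. A picture is of the moment at which its call begins: read the wrist's pose just before it. There is no depth.
- hand_in(): hands the job in; it is judged then, once.
Trained networks look in a picture, given as the dict that the camera call returned (one of the last four; its "shot" number tells which), for a name from the list of things; names that differ only in an ending like _2 or _b are one class to them, and where a whole thing is asked for, a point or a joint stands for the part that bears it (a point fixed in the world has none). Each returns a list of dicts, best first, with "score" (0 to 1); they miss things now and then, are a little off and sometimes report something else, mostly with a low value. They report only what shows in the picture. A call takes as long as a camera call.
- regions_of(picture, query): "pixels" (400x640 bool, what is visible of it) and "position" ([column, row] in pixels, amid what is visible of it).
The state is a dict: "clock": time; "q": joint angles; "joint_velocities": joint speeds; "effort": joint torques, N m; "ee_pos": TCP position; "tcp_rot": TCP orientation; "wrist_force": force on the tool from outside, world axes, zero at the start; "torque": the same for the moment, N m; "grip_width": finger opening in m; "finger_force": force on a finger pad.
Only numpy, scipy, OpenCV 4.12 (cv2) and the standard library are available. Lean on these libraries where they do the work, as an engineer would, in place of code of your own. Each camera call takes 0.05 s, during which the arm holds its last target. There are 200 camera calls.

TASK

Use the crank handle to turn the flip-top wooden box right over, so that its loose lid falls open and all three test tiles spill into the tray below it. Then crank the box back fully upright with its lid shut and let go; leave the roll of tape, the glaze pot and the ring cutter where they stand.

Things in the scene. Friction and masses are not known exactly. Their poses are not given: they have to be found in the camera images.
- stand: wooden stand fixed to the table: base 210 x 170 x 12 mm, two posts (36 mm wide, outer faces 77 mm either side of the middle, 183 mm high) with the box between them. Origin on the table below the middle of the pivot axis; x points to the side over which the box tips, y along the pivot axis, z up. Yaw varies by up to 20 degrees
- pivot (a point): middle of the box's horizontal pivot axis, 165 mm above the stand's origin; the axis runs along the stand's y
- tip_box (a joint): turn of the wooden box (96 x 116 x 70 mm, centred on the pivot), rad: 0 upright (a stop; it starts there), growing as the box's top, and the crank handle, go over towards the stand's +x; stop at 3.1, upside down. The crank is fixed to the box. Friction of 0.15 N m (2 N at the handle) holds the box wherever it is left
- box_lid (a joint): lid of the box, a 98 x 116 x 6 mm board on a free hinge along the box's top edge at the stand's -x side, rad: 0 shut, 1.9 most open. No latch or spring: it opens by gravity once the box is past about 1.6 rad, hangs open about 1.5 rad when the box is upside down and falls shut as the box comes back
- handle_mid (a point): middle of the crank handle, a black sleeve 16 mm thick, 72 mm long, along the stand's y, that spins freely on its pin (hold it with the gripper's direction constant). 128 mm to the stand's -y side of the pivot, 70 mm from the axis: level with it on the -x side when the box is upright, straight above at 1.57 rad, level on the +x side at 3.14. Crank arm 39 to 44 mm from it towards the box
- tray_floor (a point): centre of the inner floor of the open plywood tray on the stand's base, under the box: inside 170 mm along the stand's x, 114 mm along y, walls 33 mm high; 17 mm above the table; axes as the stand's
- tile_a: fired clay test tile, 30 x 45 x 9 mm, 24 to 42 g, loose inside the closed wooden box at the start; origin at the centre of its underside
- tile_b: fired clay test tile, 30 x 45 x 9 mm, 24 to 42 g, loose inside the closed wooden box at the start; origin at the centre of its underside
- tile_c: fired clay test tile, 30 x 45 x 9 mm, 24 to 42 g, loose inside the closed wooden box at the start; origin at the centre of its underside
- tape: loose bystander: flat roll of cream masking tape, 104 mm across, 25 mm high, in front of the stand on the robot's side; origin at the centre of its underside
- pot: loose bystander: cream glaze pot with dark screw cap, 57 mm across, 63 mm high, right of the stand; origin at the centre of its underside
- cutter: loose bystander: round sheet-metal cutter, 56 mm across, 20 mm high, right of the stand; origin at the centre of its underside

How it is judged:
By the outcome, as a careful person would: the job done as asked, in the order asked, and still so for the second after the job is handed in, with the robot touching nothing.
It also fails if it takes over 54 s, if anything falls off the work surface, if the arm or the gripper's body presses on something with over 40 N, if the wrist force passes 120 N, or if a joint passes its speed limit or range.

## Working session

There is one attempt and no reset: what is moved stays moved. The work goes in short steps, Python scripts to look and compute and a tool call to move; the robot and the scene stay as the last step left them, time stands still between calls to the robot, and variables do not carry over. Pictures are saved under pics/ and viewed, at most 10 in all, crops included, and the job is handed in when it is done.

Besides the shell and the picture viewer there is one more tool, called after ">>>" in YAML: its name, and indented under it one key for each argument. jog_arm: Moves the arm, as the interface text tells. Shifts and turns lie within -1 to 1; 1 stands for 0.8 m of shift or 180 degrees of turn. Its arguments: {"type":"object","properties":{"series":{"type":"array","items":{"type":"object","properties":{"xyz":{"type":"array","items":{"type":"number","minimum":-1,"maximum":1}},"dr":{"type":"array","items":{"type":"number","minimum":-1,"maximum":1}}}}},"jaw":{"type":"number"}},"required":["series"]}

```bash
mkdir -p pics; python3 - <<'E'
from rig import *
import cv2,numpy as np
s=state();print(s['clock'],s['ee_pos'],s['tcp_rot'],s['grip_width'])
ims=[]
for n in ['top','side']:
    c=camera(n);print(n,c['fx'],c['cx'],c['cy'],c['rvec'],c['tvec']);
    cv2.imwrite(f'pics/{n}0.png',c['image'][:,:,::-1])
    for q in ['stand','handle_mid','tip_box','tape','pot','cutter']:
        r=regions_of(c,q)
        for x in r[:2]:
            ys,xs=np.nonzero(x['pixels']);print(q,round(x['score'],2),x['position'],xs.min(),xs.max(),ys.min(),ys.max())
E
```

```text
0.0 [0.18716279 0.49021863 0.22583858] [-5.69740441e-01 -3.08897549e+00  1.86941050e-03] 0.08544074178317182
top 364.72199791556676 320.1407167476633 200.92988929762748 [ 2.12254804 -2.17956544  0.16402985] [-0.00665187  0.53464371  0.96478397]
stand 0.57 [269.0, 177.9] 227 326 143 219
stand 0.24 [230.8, 269.4] 222 260 247 284
handle_mid 0.63 [308.7, 202.3] 294 324 201 209
tip_box 0.68 [310.4, 203.3] 296 325 202 209
tip_box 0.67 [261.2, 174.4] 231 326 146 209
tape 0.75 [231.8, 262.6] 222 260 247 284
pot 0.56 [413.0, 179.2] 402 426 165 188
cutter 0.67 [407.5, 223.1] 402 410 220 237
side 387.06928551875876 325.13116795358155 203.0206425920266 [ 2.01833135 -0.21064207  0.11637075] [-0.49952436  0.17552931  1.03002063]
stand 0.64 [343.7, 206.2] 313 384 157 238
tip_box 0.78 [338.5, 174.4] 320 363 156 202
tip_box 0.4 [389.9, 296.8] 376 402 279 316
tape 0.93 [270.3, 213.2] 254 285 206 226
cutter 0.57 [320.5, 298.3] 311 334 291 312
```

```bash
python3 - <<'E'
import cv2,numpy as np
a=cv2.imread('pics/top0.png')[110:310,200:460];b=cv2.imread('pics/side0.png')[130:330,230:430]
a=cv2.resize(a,None,fx=3,fy=3,interpolation=2);b=cv2.resize(b,None,fx=3,fy=3,interpolation=2)
cv2.imwrite('pics/a.png',a);cv2.imwrite('pics/b.png',b)
E
```

```text
(no output)
```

View pics/a.png

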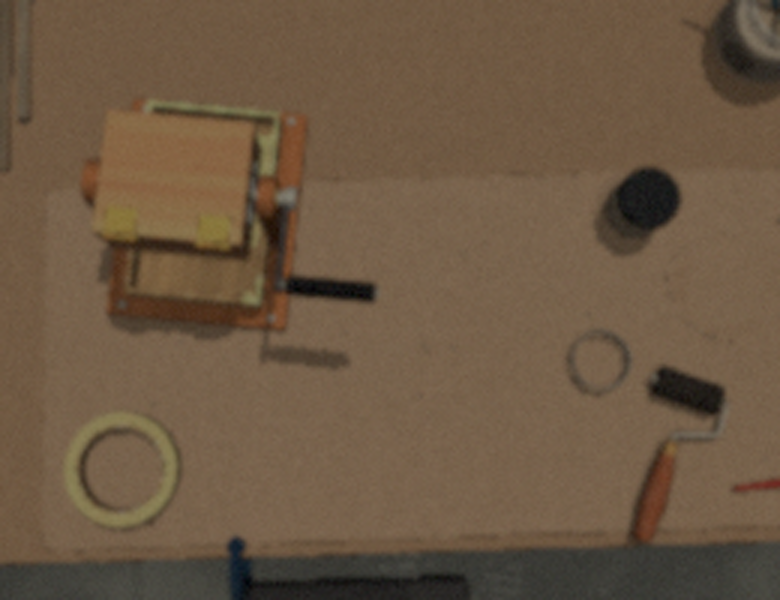

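View pics/b.png

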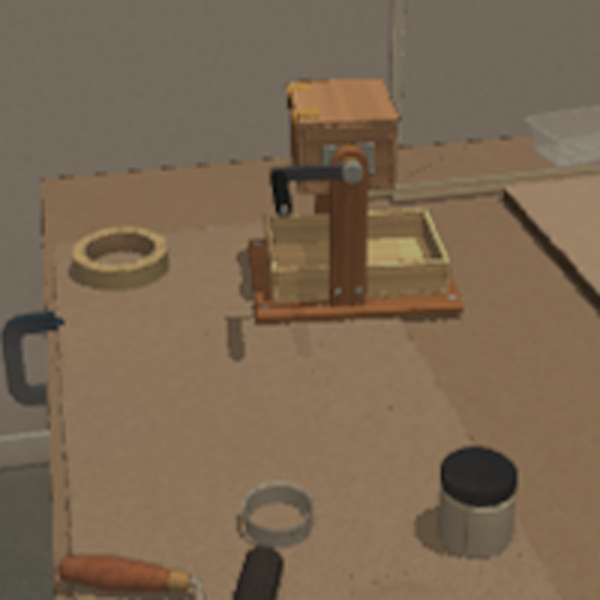

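The top view shows the stand at the upper left of the crop, with the hinge towards the robot and the handle at about full pixels (296,205)–(325,207). The side view agrees. I'll fit the stand pose from the known geometry.

```bash
cat > h.py <<'E'
import numpy as np,cv2
from scipy.optimize import least_squares
from scipy.spatial.transform import Rotation as R
def toW(p,P):
    c,s=np.cos(p[2]),np.sin(p[2]);P=np.array(P,float)
    return np.c_[p[0]+c*P[:,0]-s*P[:,1],p[1]+s*P[:,0]+c*P[:,1],P[:,2]]
E
python3 - <<'E'
from h import *
from rig import *
T=camera('top');S=camera('side')
t=[(288,327),(307,117),(108,314),(105,110),(255,122),(245,250),(95,235),(290,285),(375,292)]
tp=[(-.105,-.085,.012),(.105,-.085,.012),(-.105,.085,.012),(.049,.058,.206),(.049,-.058,.206),(-.049,-.058,.206),(-.049,.058,.206),(-.07,-.092,.165),(-.07,-.164,.165)]
s=[(258,321),(462,312),(284,210)]
sp=[(-.105,-.085,0),(.105,-.085,0),(-.07,-.164,.165)]
def pr(c,X): return cv2.projectPoints(X,c['rvec'],c['tvec'],np.array([[c['fx'],0,c['cx']],[0,c['fy'],c['cy']],[0,0,1.]]),None)[0][:,0]
tu=np.array(t)/3+[200,110];su=np.array(s)/3+[230,130]
f=lambda p:np.r_[pr(T,toW(p,tp))-tu,pr(S,toW(p,sp))-su].ravel()
r=least_squares(f,[.5,.15,0],loss='soft_l1');print(r.x,np.round(r.fun.reshape(-1,2),1),np.sqrt(2*r.cost/24))
print(toW(r.x,[(-.07,-.128,.165),(0,0,.165),(.07,-.128,.165)]))
s_=state();print(R.from_rotvec(s_['tcp_rot']).as_matrix().round(3))
# bystanders rough
E
```

```text
[ 0.58948666  0.12211783 -0.10094379] [[-0.   4.4]
 [-0.3  1.8]
 [-0.6  4.2]
 [ 0.5 -0.4]
 [ 0.1 -0.7]
 [-0.3 -2.1]
 [-0.7 -0.8]
 [-0.3 -1.2]
 [ 1.4 -1.3]
 [-5.1  2.3]
 [-3.9  1. ]
 [-0.1  0.3]] 1.3387068393216957
[[ 0.50694412  0.00182348  0.165     ]
 [ 0.58948666  0.12211783  0.165     ]
 [ 0.64623145 -0.01228466  0.165     ]]
[[-0.934  0.357 -0.   ]
 [ 0.357  0.934  0.   ]
 [ 0.     0.    -1.   ]]
```

```bash
python3 - <<'E'
from h import *
from rig import *
T=camera('top');S=camera('side')
t=[(288,327),(307,117),(108,314),(105,110),(255,122),(245,250),(95,235),(290,285),(375,292)]
tp=[(-.105,-.085,.012),(.105,-.085,.012),(-.105,.085,.012),(.049,.058,.206),(.049,-.058,.206),(-.049,-.058,.206),(-.049,.058,.206),(-.07,-.092,.165),(-.07,-.164,.165)]
s=[(258,321),(462,312),(284,210)]
sp=[(-.105,-.085,0),(.105,-.085,0),(-.07,-.164,.165)]
def pr(c,X): return cv2.projectPoints(X,c['rvec'],c['tvec'],np.array([[c['fx'],0,c['cx']],[0,c['fy'],c['cy']],[0,0,1.]]),None)[0][:,0]
tu=np.array(t)/3+[200,110];su=np.array(s)/3+[230,130]
def f(p):
    a=np.array(tp);a[:3,0]+=p[3];b=np.array(sp);b[:2,0]+=p[3]
    return np.r_[pr(T,toW(p,a))-tu,pr(S,toW(p,b))-su].ravel()
r=least_squares(f,[.59,.12,-.1,0],loss='soft_l1');print(r.x,np.round(r.fun.reshape(-1,2),1).tolist())
print(toW(r.x,[(-.07,-.128,.165),(0,0,.165),(.07,-.128,.165)]))
for n,c,q in [('top',T,'tape'),('top',T,'pot'),('top',T,'cutter')]:
    px={'tape':(123,470),'pot':(648,200),'cutter':(599,362)}[q];z={'tape':.025,'pot':.063,'cutter':.02}[q]
    u=np.array(px)/3+[200,110];M=cv2.Rodrigues(c['rvec'])[0];o=-M.T@c['tvec'];d=M.T@[(u[0]-c['cx'])/c['fx'],(u[1]-c['cy'])/c['fy'],1]
    print(q,o+d*(z-o[2])/d[2])
E
```

```text
[ 0.58732339  0.12256235 -0.10146727  0.01418427] [[0.3, 0.1], [0.0, -2.3], [-0.2, -0.1], [0.3, 0.5], [-0.1, 0.2], [-0.5, -1.1], [-0.9, 0.1], [-0.5, -0.3], [1.2, -0.4], [-1.1, 2.0], [-0.1, 0.8], [-0.9, 0.3]]
[[ 0.50471789  0.00231124  0.165     ]
 [ 0.58732339  0.12256235  0.165     ]
 [ 0.64399782 -0.01186982  0.165     ]]
tape [0.36167117 0.19853524 0.025     ]
pot [ 0.59047382 -0.28238615  0.063     ]
cutter [ 0.44790841 -0.23924617  0.02      ]
```

>>> jog_arm:
  series:
    - {"xyz": [0, 0, -0.07], "dr": [0, 0, 0.05]}
    - {"xyz": [-0.59, -0.433, -0.07], "dr": [0, 0, 0.417]}
    - {"xyz": [-0.59, -0.433, -0.07], "dr": [0, 0, 0.417]}
    - {"xyz": [-0.59, -0.433, -0.07], "dr": [0, 0, 0.417]}
    - {"xyz": [-0.59, -0.433, -0.07], "dr": [0, 0, 0.417]}
  jaw: 0

```text
clock: 1.52
ee_pos: [0.3235, 0.2786, 0.2826]
tcp_rot: [1.873, 2.522, 0.001]
wrist_force: [1.5, 0.5, 1.2]
grip_width: 0.0853
finger_force: 0.0
```

```bash
cat > g.py <<'E'
import sys
from h import *
from rig import *
st=[.5873,.1226,-.1015]
def go(*targets,hy=-.132):  # stand-frame targets x,z
    s=state();M=R.from_rotvec(s['tcp_rot']).as_matrix()
    y=[np.cos(st[2]),np.sin(st[2]),0];z=[0,0,-1];Md=np.c_[np.cross(y,z),y,z]
    print('clk',s['clock'],s['ee_pos'].round(4),'F',np.round(s['wrist_force'],1),'w',round(s['grip_width'],4))
    for x,zz in targets:
        p=toW(st,[(x,hy,zz)])[0]
        print((M.T@(p-s['ee_pos'])/.8).round(4),(R.from_matrix(M.T@Md).as_rotvec()/np.pi).round(4))
E
python3 -c "
from g import *
go((-.07,.27),(-.07,.171))"
```

```text
clk 1.525 [0.3235 0.2786 0.2826] F [1.5 0.5 1.2] w 0.0853
[-0.4007  0.1151  0.0158] [ 2.000e-04 -1.000e-04  1.256e-01]
[-0.4007  0.115   0.1395] [ 2.000e-04 -1.000e-04  1.256e-01]
```

>>> jog_arm:
  series:
    - {"xyz": [-0.401, 0.115, 0.016], "dr": [0, 0, 0.126]}
    - {"xyz": [-0.401, 0.115, 0.016], "dr": [0, 0, 0.126]}
    - {"xyz": [-0.401, 0.115, 0.016], "dr": [0, 0, 0.126]}
    - {"xyz": [-0.401, 0.115, 0.016], "dr": [0, 0, 0.126]}
    - {"xyz": [-0.401, 0.115, 0.016], "dr": [0, 0, 0.126]}

```text
clock: 2.15
ee_pos: [0.4943, 0.0169, 0.2705]
tcp_rot: [2.327, 2.111, 0.001]
wrist_force: [0.8, 1.1, -0.2]
grip_width: 0.0852
finger_force: 0.0
```

>>> jog_arm:
  series:
    - {"xyz": [0, 0, 0]}
    - {"xyz": [0, 0, 0]}

```text
$.series[0]: bad value
```

```bash
python3 -c "
from g import *
go((-.07,.27),(-.07,.171))
s=state();c=camera('wrist');cv2.imwrite('pics/w1.png',c['image'][:,:,::-1]);print(c['fx'],c['cx'],c['cy'],c['mount'])
for r in regions_of(c,'handle_mid'):
  ys,xs=np.nonzero(r['pixels']);print(r['score'],r['position'],xs.min(),xs.max(),ys.min(),ys.max())"
```

```text
clk 2.15 [0.4943 0.0169 0.2705] F [ 0.8  1.1 -0.2] w 0.0852
[-0.0218  0.0146  0.0007] [ 0.0002 -0.      0.0013]
[-0.0218  0.0146  0.1244] [ 0.0002 -0.      0.0013]
309.70691628693146 325.7424132440764 199.85303845947058 [[-4.55321795e-04 -9.66023563e-01 -2.58453608e-01  6.60985730e-02]
 [ 9.99999892e-01 -4.15848645e-04 -2.07395657e-04 -1.36874692e-03]
 [ 9.28715090e-05 -2.58453675e-01  9.66023648e-01 -1.47992091e-01]
 [ 0.00000000e+00  0.00000000e+00  0.00000000e+00  1.00000000e+00]]
0.9 [341.7, 210.1] 330 351 167 250
```

View pics/w1.png

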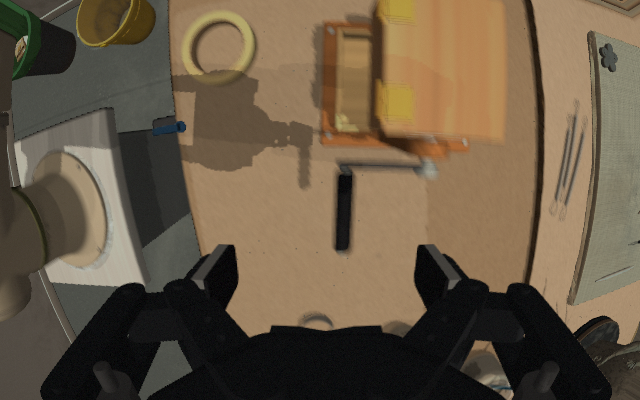

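The wrist view shows the handle at columns 336–352, rows 170–252, and the crank arm above it at row 167. I'll convert its ends to stand coordinates.

```bash
cat >> g.py <<'E'
def wray(c,s,u,z):
    d=np.array(u,float)-[c['cx'],c['cy']];r=np.hypot(*d);t=r/c['fx']
    v=np.r_[d/r*np.sin(t),np.cos(t)];m=c['mount'];M=R.from_rotvec(s['tcp_rot']).as_matrix()
    o=M@m[:3,3]+s['ee_pos'];v=M@m[:3,:3]@v
    p=o+v*(z-o[2])/v[2];a=np.array(st);dd=p[:2]-a[:2];C,S=np.cos(a[2]),np.sin(a[2])
    return p.round(4),np.round([C*dd[0]+S*dd[1],-S*dd[0]+C*dd[1]],4)
E
python3 -c "
from g import *
s=state();c=camera('wrist');r=regions_of(c,'handle_mid')[0]
ys,xs=np.nonzero(r['pixels']);print(r['score'],r['position'])
for y0 in (ys.min()+2,int(ys.mean()),ys.max()-4): print(y0,wray(c,s,(xs[ys==y0].mean(),y0),.165))
go((-.07,.27),(-.07,.171))"
```

```text
0.7 [340.9, 206.4]
166 (array([0.5091, 0.0406, 0.165 ]), array([-0.0695, -0.0895]))
205 (array([0.5052, 0.0074, 0.165 ]), array([-0.07  , -0.1229]))
243 (array([ 0.5008, -0.0272,  0.165 ]), array([-0.0709, -0.1578]))
clk 2.35 [0.4935 0.0183 0.2701] F [-0.8  0.1 -0.7] w 0.0855
[-0.0235  0.0158  0.0001] [-0.0003 -0.0001  0.0009]
[-0.0235  0.0159  0.1238] [-0.0003 -0.0001  0.0009]
```

>>> jog_arm:
  series:
    - {"xyz": [-0.0235, 0.0158, 0], "dr": [0, 0, 0]}
    - {"xyz": [-0.0235, 0.0158, 0.04], "dr": [0, 0, 0]}
    - {"xyz": [-0.0235, 0.0158, 0.09], "dr": [0, 0, 0]}
    - {"xyz": [-0.0235, 0.0158, 0.124], "dr": [0, 0, 0]}
    - {"xyz": [-0.0235, 0.0158, 0.124], "dr": [0, 0, 0]}

```text
clock: 2.98
ee_pos: [0.5036, -0.0007, 0.1702]
tcp_rot: [-2.324, -2.111, 0.003]
wrist_force: [0.4, -0.5, -0.1]
grip_width: 0.0855
finger_force: 0.0
```

```bash
python3 -c "
from g import *
go((-.07,.171))"
```

```text
clk 2.975 [ 0.5036 -0.0007  0.1702] F [ 0.4 -0.5 -0.1] w 0.0855
[-0.0011  0.001  -0.001 ] [-0.001  -0.0001  0.0018]
```

>>> jog_arm:
  series:
    - {"xyz": [0, 0, 0], "dr": [0, 0, 0]}
    - {"xyz": [0, 0, 0], "dr": [0, 0, 0]}
    - {"xyz": [0, 0, 0], "dr": [0, 0, 0]}
    - {"xyz": [0, 0, 0], "dr": [0, 0, 0]}
    - {"xyz": [0, 0, 0], "dr": [0, 0, 0]}
  jaw: 255

```text
clock: 3.6
ee_pos: [0.5043, -0.0011, 0.1713]
tcp_rot: [2.326, 2.111, 0.0]
wrist_force: [-0.5, -0.1, -1.1]
grip_width: -0.0001
finger_force: 0.0
```

```bash
python3 -c "
from g import *
go((-.07,.171))
th=np.radians(np.arange(0,181,6));
for a in range(0,180,30):
  print(a,[[0,round(.0875*(np.cos(np.radians(a))-np.cos(np.radians(a+k))),4),round(.0875*(-np.sin(np.radians(a+k))+np.sin(np.radians(a))),4)] for k in (6,12,18,24,30)])"
```

```text
clk 3.6 [ 0.5043 -0.0011  0.1713] F [-0.5 -0.1 -1.1] w -0.0001
[-0.0007  0.0001  0.0004] [0.     0.     0.0014]
0 [[0, np.float64(0.0005), np.float64(-0.0091)], [0, np.float64(0.0019), np.float64(-0.0182)], [0, np.float64(0.0043), np.float64(-0.027)], [0, np.float64(0.0076), np.float64(-0.0356)], [0, np.float64(0.0117), np.float64(-0.0437)]]
30 [[0, np.float64(0.005), np.float64(-0.0077)], [0, np.float64(0.0108), np.float64(-0.0148)], [0, np.float64(0.0172), np.float64(-0.0213)], [0, np.float64(0.0243), np.float64(-0.027)], [0, np.float64(0.032), np.float64(-0.032)]]
60 [[0, np.float64(0.0082), np.float64(-0.0042)], [0, np.float64(0.0167), np.float64(-0.0074)], [0, np.float64(0.0256), np.float64(-0.0098)], [0, np.float64(0.0346), np.float64(-0.0112)], [0, np.float64(0.0438), np.float64(-0.0117)]]
90 [[0, np.float64(0.0091), np.float64(0.0005)], [0, np.float64(0.0182), np.float64(0.0019)], [0, np.float64(0.027), np.float64(0.0043)], [0, np.float64(0.0356), np.float64(0.0076)], [0, np.float64(0.0437), np.float64(0.0117)]]
120 [[0, np.float64(0.0077), np.float64(0.005)], [0, np.float64(0.0148), np.float64(0.0108)], [0, np.float64(0.0213), np.float64(0.0172)], [0, np.float64(0.027), np.float64(0.0243)], [0, np.float64(0.032), np.float64(0.032)]]
150 [[0, np.float64(0.0042), np.float64(0.0082)], [0, np.float64(0.0074), np.float64(0.0167)], [0, np.float64(0.0098), np.float64(0.0256)], [0, np.float64(0.0112), np.float64(0.0346)], [0, np.float64(0.0117), np.float64(0.0437)]]
```

The jaws shut on nothing, so I need to look.

```bash
python3 -c "
from g import *
c=camera('wrist');a=c['image'][:,:,::-1][130:330,230:450]
S=camera('side');b=S['image'][:,:,::-1][110:260,280:445]
cv2.imwrite('pics/w2.png',np.hstack([cv2.resize(a,(440,400),interpolation=2),cv2.resize(b,(360,400))[:, :360]]))
for n in (c,S):
  for r in regions_of(n,'handle_mid')[:2]: print(r['score'],r['position'],r['pixels'].sum())"
```

```text
0.7 [328.5, 201.1] 2196
0.39 [321.1, 197.3] 35
```

View pics/w2.png

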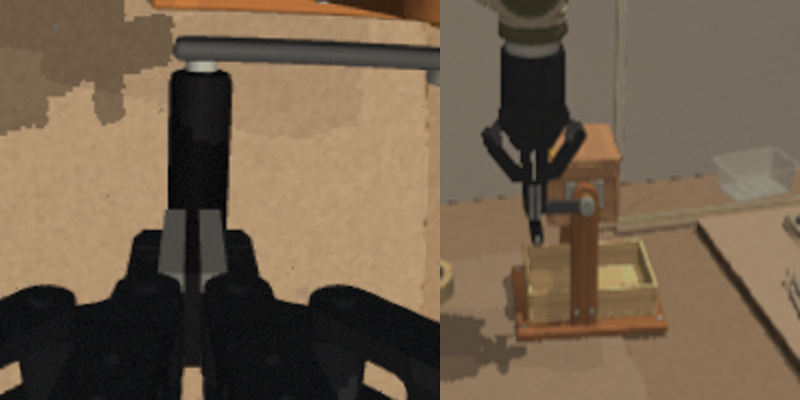

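```bash
python3 -c "
from g import *
S=camera('side');s=state()
b=S['image'][:,:,::-1][130:220,290:370].copy();b=cv2.resize(b,None,fx=6,fy=6,interpolation=2)
M=R.from_rotvec(s['tcp_rot']).as_matrix();K=np.array([[S['fx'],0,S['cx']],[0,S['fy'],S['cy']],[0,0,1.]])
for z,col in((0,(0,255,0)),(.025,(0,0,255)),(-.008,(255,0,0))):
  p=cv2.projectPoints((s['ee_pos']+M@[-.011,0,z])[None],S['rvec'],S['tvec'],K,None)[0][0,0];print(z,p)
  cv2.circle(b,tuple(int(v) for v in (p-[290,130])*6),3,col,-1)
b=cv2.convertScaleAbs(b,alpha=1.8,beta=20)
cv2.imwrite('pics/s3.png',b)"
```

```text
0 [322.89765126 194.75475142]
0.025 [323.01929762 203.16889815]
-0.008 [322.85817379 192.02413757]
```

View pics/s3.png

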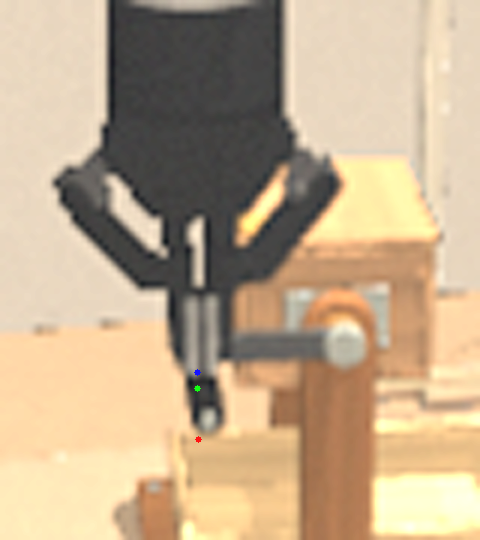

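The side view confirms it. The real fingertips (blue, at (322.9,192)) end about 8 mm short of the reported TCP and just above the handle. The tool is about 33 mm shorter than stated, so I'll open, go 33 mm lower and grip again.

>>> jog_arm:
  series:
    - {"xyz": [0, 0, -0.01], "dr": [0, 0, 0]}
    - {"xyz": [0, 0, -0.01], "dr": [0, 0, 0]}
    - {"xyz": [0, 0, -0.01], "dr": [0, 0, 0]}
    - {"xyz": [0, 0, -0.01], "dr": [0, 0, 0]}
    - {"xyz": [0, 0, -0.01], "dr": [0, 0, 0]}
  jaw: 0

```text
clock: 4.47
ee_pos: [0.5042, -0.0011, 0.1791]
tcp_rot: [-2.326, -2.111, 0.0]
wrist_force: [-0.9, -0.8, -0.7]
grip_width: 0.085
finger_force: 0.0
```

>>> jog_arm:
  series:
    - {"xyz": [0, 0, 0.02], "dr": [0, 0, 0]}
    - {"xyz": [0, 0, 0.051], "dr": [0, 0, 0]}
    - {"xyz": [0, 0, 0.051], "dr": [0, 0, 0]}

```text
clock: 4.85
ee_pos: [0.5034, -0.0009, 0.1372]
tcp_rot: [-2.324, -2.109, 0.003]
wrist_force: [0.3, 0.6, -0.4]
grip_width: 0.0855
finger_force: 0.0
```

>>> jog_arm:
  series:
    - {"xyz": [0, 0, 0], "dr": [0, 0, 0]}
    - {"xyz": [0, 0, 0], "dr": [0, 0, 0]}
    - {"xyz": [0, 0, 0], "dr": [0, 0, 0]}
    - {"xyz": [0, 0, 0], "dr": [0, 0, 0]}
    - {"xyz": [0, 0, 0], "dr": [0, 0, 0]}
  jaw: 255

```text
clock: 5.48
ee_pos: [0.5055, -0.0012, 0.1391]
tcp_rot: [2.325, 2.109, 0.004]
wrist_force: [5.3, 0.1, -0.3]
grip_width: 0.0141
finger_force: 58.3
```

```bash
python3 -c "
from g import *
go((-.07,.138));print(state()['finger_force'])"
```

```text
clk 5.475 [ 0.5055 -0.0012  0.1391] F [ 5.3  0.1 -0.3] w 0.0141
[-0.0006 -0.0015  0.0013] [ 0.0012 -0.      0.0013]
58.2577246427536
```

Gripped (14 mm, 58 N). Now I'll turn along the arc.

>>> jog_arm:
  series:
    - {"xyz": [0, 0.001, -0.009], "dr": [0, 0, 0]}
    - {"xyz": [0, 0.0025, -0.018], "dr": [0, 0, 0]}
    - {"xyz": [0, 0.005, -0.027], "dr": [0, 0, 0]}
    - {"xyz": [0, 0.0085, -0.0355], "dr": [0, 0, 0]}
    - {"xyz": [0, 0.0125, -0.0435], "dr": [0, 0, 0]}

```text
clock: 6.1
ee_pos: [0.5143, -0.0023, 0.1734]
tcp_rot: [-2.327, -2.111, 0.001]
wrist_force: [4.5, -2.6, -5.8]
grip_width: 0.0141
finger_force: 58.4
```

>>> jog_arm:
  series:
    - {"xyz": [0, 0.005, -0.0077], "dr": [0, 0, 0]}
    - {"xyz": [0, 0.0108, -0.0148], "dr": [0, 0, 0]}
    - {"xyz": [0, 0.0172, -0.0213], "dr": [0, 0, 0]}
    - {"xyz": [0, 0.0243, -0.027], "dr": [0, 0, 0]}
    - {"xyz": [0, 0.032, -0.032], "dr": [0, 0, 0]}

```text
clock: 6.72
ee_pos: [0.5393, -0.0052, 0.1991]
tcp_rot: [-2.326, -2.111, 0.004]
wrist_force: [-2.7, -7.6, -3.7]
grip_width: 0.0142
finger_force: 58.6
```

```bash
cat >> g.py <<'E'
def an():
    s=state();d=s['ee_pos'][:2]-st[:2];C,S=np.cos(st[2]),np.sin(st[2])
    x=C*d[0]+S*d[1];y=-S*d[0]+C*d[1];z=s['ee_pos'][2]-.138
    print(s['clock'],'x,y,z',np.round([x,y,z],4),'r',np.hypot(x,z),'ang',np.degrees(np.arctan2(z,-x)),'F',np.round(s['wrist_force'],1),s['grip_width'])
E
python3 -c "
from g import *
an()"
```

```text
6.725 x,y,z [-0.0348 -0.132   0.0611] r 0.07036703420580943 ang 60.330697777066526 F [-2.7 -7.6 -3.7] 0.014173816093514379
```

>>> jog_arm:
  series:
    - {"xyz": [0, 0.0082, -0.0042], "dr": [0, 0, 0]}
    - {"xyz": [0, 0.0167, -0.0074], "dr": [0, 0, 0]}
    - {"xyz": [0, 0.0256, -0.0098], "dr": [0, 0, 0]}
    - {"xyz": [0, 0.0346, -0.0112], "dr": [0, 0, 0]}
    - {"xyz": [0, 0.0438, -0.0117], "dr": [0, 0, 0]}

```text
clock: 7.35
ee_pos: [0.5743, -0.0095, 0.209]
tcp_rot: [2.326, 2.11, -0.005]
wrist_force: [-4.7, -11.0, 0.6]
grip_width: 0.0144
finger_force: 58.9
```

>>> jog_arm:
  series:
    - {"xyz": [0, 0.0091, 0.0005], "dr": [0, 0, 0]}
    - {"xyz": [0, 0.0182, 0.0019], "dr": [0, 0, 0]}
    - {"xyz": [0, 0.027, 0.0043], "dr": [0, 0, 0]}
    - {"xyz": [0, 0.0356, 0.0076], "dr": [0, 0, 0]}
    - {"xyz": [0, 0.0437, 0.0117], "dr": [0, 0, 0]}

```text
clock: 7.98
ee_pos: [0.6095, -0.0137, 0.1999]
tcp_rot: [2.325, 2.108, -0.005]
wrist_force: [-3.1, -13.6, 2.6]
grip_width: 0.0145
finger_force: 59.0
```

```bash
python3 -c "
from g import *
an()"
```

```text
7.975 x,y,z [ 0.0359 -0.1333  0.0619] r 0.07153897659397448 ang 120.07938143123376 F [ -3.1 -13.6   2.6] 0.014516107756020968
```

>>> jog_arm:
  series:
    - {"xyz": [-0.001, 0.0075, 0.005], "dr": [0, 0, 0]}
    - {"xyz": [-0.002, 0.0144, 0.0108], "dr": [0, 0, 0]}
    - {"xyz": [-0.0025, 0.0208, 0.0172], "dr": [0, 0, 0]}
    - {"xyz": [-0.003, 0.0264, 0.0243], "dr": [0, 0, 0]}
    - {"xyz": [-0.003, 0.0312, 0.032], "dr": [0, 0, 0]}

```text
clock: 8.6
ee_pos: [0.6351, -0.0168, 0.1743]
tcp_rot: [2.324, 2.109, 0.002]
wrist_force: [3.2, -6.3, 4.7]
grip_width: 0.0139
finger_force: 59.3
```

>>> jog_arm:
  series:
    - {"xyz": [0, 0.0042, 0.0082], "dr": [0, 0, 0]}
    - {"xyz": [0, 0.0074, 0.0167], "dr": [0, 0, 0]}
    - {"xyz": [0, 0.0098, 0.0256], "dr": [0, 0, 0]}
    - {"xyz": [0, 0.0112, 0.0346], "dr": [0, 0, 0]}
    - {"xyz": [0, 0.0115, 0.041], "dr": [0, 0, 0]}

```text
clock: 9.22
ee_pos: [0.6446, -0.0179, 0.1413]
tcp_rot: [2.324, 2.108, 0.003]
wrist_force: [1.2, -5.7, 25.4]
grip_width: 0.014
finger_force: 61.6
```

```bash
python3 -c "
from g import *
an()
T=camera('top');S=camera('side')
cv2.imwrite('pics/u.png',np.hstack([cv2.resize(T['image'][130:230,215:335,::-1],(400,333),interpolation=2),cv2.resize(S['image'][140:250,300:400,::-1],(364,400),interpolation=2)[:333]]))
for c in(T,S):
  for r in regions_of(c,'tile_a'): print(r['score'],r['position'],r['pixels'].sum())
"
```

```text
9.225 x,y,z [ 0.0712 -0.134   0.0033] r 0.07129462029967251 ang 177.3125751742894 F [ 1.2 -5.7 25.4] 0.01397972515253114
```

View pics/u.png

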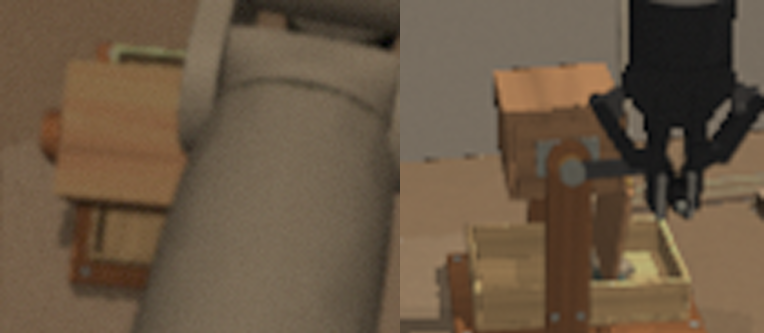

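The box is upside down and the lid hangs open, with something bluish in the tray near (610,270). I'll dwell a little and check for tiles with the wrist camera.

>>> jog_arm:
  series:
    - {"xyz": [0, 0, -0.001], "dr": [0, 0, 0]}
    - {"xyz": [0, 0, -0.001], "dr": [0, 0, 0]}
    - {"xyz": [0, 0, -0.001], "dr": [0, 0, 0]}
    - {"xyz": [0, 0, -0.001], "dr": [0, 0, 0]}
    - {"xyz": [0, 0, -0.001], "dr": [0, 0, 0]}

```text
clock: 10.05
ee_pos: [0.6445, -0.0179, 0.1419]
tcp_rot: [2.324, 2.108, 0.003]
wrist_force: [6.2, -6.7, 0.4]
grip_width: 0.014
finger_force: 59.2
```

```bash
python3 -c "
from g import *
an()
W=camera('wrist');S=camera('side')
cv2.imwrite('pics/v.png',np.hstack([cv2.resize(W['image'][0:230,180:520,::-1],(500,338)),cv2.resize(S['image'][190:235,318:378,::-1],(300,225),interpolation=2)[np.minimum(np.arange(338),224)]]))
for c in(W,S):
  for r in regions_of(c,'tile_a'): print(r['score'],r['position'],r['pixels'].sum())
"
```

```text
10.05 x,y,z [ 0.0711 -0.134   0.0039] r 0.0712097132926443 ang 176.83054887616532 F [ 6.2 -6.7  0.4] 0.014044266833480635
0.94 [313.5, 17.9] 738
```

View pics/v.png

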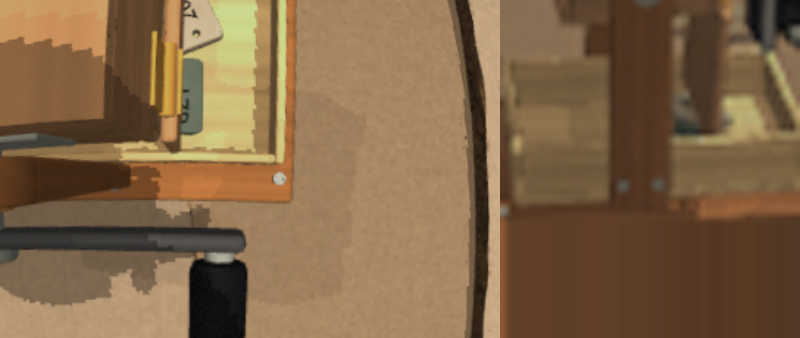

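Two tiles, white and teal, show in the tray beside the lid, and the third is probably behind it. I'll crank back now and check the tray before letting go.

>>> jog_arm:
  series:
    - {"xyz": [0, -0.001, -0.009], "dr": [0, 0, 0]}
    - {"xyz": [0, -0.003, -0.018], "dr": [0, 0, 0]}
    - {"xyz": [0, -0.0057, -0.0268], "dr": [0, 0, 0]}
    - {"xyz": [0, -0.0088, -0.0338], "dr": [0, 0, 0]}
    - {"xyz": [0, -0.0116, -0.039], "dr": [0, 0, 0]}

```text
clock: 10.88
ee_pos: [0.6354, -0.0168, 0.1736]
tcp_rot: [2.324, 2.108, 0.004]
wrist_force: [7.9, -6.3, 1.8]
grip_width: 0.0145
finger_force: 59.2
```

>>> jog_arm:
  series:
    - {"xyz": [0, -0.005, -0.0077], "dr": [0, 0, 0]}
    - {"xyz": [0.001, -0.0108, -0.0148], "dr": [0, 0, 0]}
    - {"xyz": [0.001, -0.0172, -0.0213], "dr": [0, 0, 0]}
    - {"xyz": [0.001, -0.0243, -0.027], "dr": [0, 0, 0]}
    - {"xyz": [0.001, -0.032, -0.032], "dr": [0, 0, 0]}

```text
clock: 11.5
ee_pos: [0.6097, -0.0137, 0.1996]
tcp_rot: [2.324, 2.108, 0.003]
wrist_force: [4.7, -7.1, 4.2]
grip_width: 0.0141
finger_force: 59.4
```

```bash
python3 -c "
from g import *
an()"
```

```text
11.5 x,y,z [ 0.0361 -0.1334  0.0616] r 0.07140794362273734 ang 120.36140162987418 F [ 4.7 -7.1  4.2] 0.014117622039551338
```

>>> jog_arm:
  series:
    - {"xyz": [0, -0.0082, -0.0042], "dr": [0, 0, 0]}
    - {"xyz": [0, -0.0167, -0.0074], "dr": [0, 0, 0]}
    - {"xyz": [0, -0.0256, -0.0098], "dr": [0, 0, 0]}
    - {"xyz": [0, -0.0346, -0.0112], "dr": [0, 0, 0]}
    - {"xyz": [0, -0.0438, -0.0117], "dr": [0, 0, 0]}

```text
clock: 12.12
ee_pos: [0.5743, -0.0095, 0.2089]
tcp_rot: [2.324, 2.11, 0.003]
wrist_force: [1.6, -2.2, 4.5]
grip_width: 0.0142
finger_force: 59.5
```

>>> jog_arm:
  series:
    - {"xyz": [0, -0.0091, 0.0005], "dr": [0, 0, 0]}
    - {"xyz": [0, -0.0182, 0.0019], "dr": [0, 0, 0]}
    - {"xyz": [0, -0.027, 0.0043], "dr": [0, 0, 0]}
    - {"xyz": [0, -0.0356, 0.0076], "dr": [0, 0, 0]}
    - {"xyz": [0, -0.0437, 0.0117], "dr": [0, 0, 0]}

```text
clock: 12.75
ee_pos: [0.5388, -0.0053, 0.1986]
tcp_rot: [-2.326, -2.112, -0.002]
wrist_force: [1.2, 0.9, 3.8]
grip_width: 0.0142
finger_force: 59.5
```

```bash
python3 -c "
from g import *
an()"
```

```text
12.75 x,y,z [-0.0353 -0.1321  0.0606] r 0.07017173135235516 ang 59.77201997157119 F [1.2 0.9 3.8] 0.01420930035838169
```

>>> jog_arm:
  series:
    - {"xyz": [0, -0.0077, 0.005], "dr": [0, 0, 0]}
    - {"xyz": [0, -0.0148, 0.0108], "dr": [0, 0, 0]}
    - {"xyz": [0, -0.0213, 0.0172], "dr": [0, 0, 0]}
    - {"xyz": [0, -0.027, 0.0243], "dr": [0, 0, 0]}
    - {"xyz": [0, -0.032, 0.032], "dr": [0, 0, 0]}

```text
clock: 13.38
ee_pos: [0.5136, -0.0023, 0.1718]
tcp_rot: [-2.326, -2.111, -0.004]
wrist_force: [7.2, 8.0, -0.4]
grip_width: 0.0144
finger_force: 59.1
```

>>> jog_arm:
  series:
    - {"xyz": [0, -0.0042, 0.0082], "dr": [0, 0, 0]}
    - {"xyz": [0, -0.0074, 0.0167], "dr": [0, 0, 0]}
    - {"xyz": [0, -0.0098, 0.0256], "dr": [0, 0, 0]}
    - {"xyz": [0, -0.011, 0.0346], "dr": [0, 0, 0]}
    - {"xyz": [0, -0.0112, 0.043], "dr": [0, 0, 0]}

```text
clock: 14.0
ee_pos: [0.5056, -0.0014, 0.1382]
tcp_rot: [2.326, 2.11, 0.007]
wrist_force: [2.6, 10.1, 34.2]
grip_width: 0.014
finger_force: 63.0
```

```bash
python3 -c "
from g import *
an()"
```

```text
14.0 x,y,z [-0.0687 -0.1316  0.0002] r 0.06868974410362595 ang 0.15760123756531483 F [ 2.6 10.1 34.2] 0.014018593494955907
```

>>> jog_arm:
  series:
    - {"xyz": [0, 0, -0.0008], "dr": [0, 0, 0]}
    - {"xyz": [0, 0, -0.0008], "dr": [0, 0, 0]}

```text
clock: 14.25
ee_pos: [0.5055, -0.0013, 0.1389]
tcp_rot: [2.326, 2.111, 0.007]
wrist_force: [7.8, 9.0, 2.5]
grip_width: 0.0141
finger_force: 59.5
```

>>> jog_arm:
  series:
    - {"xyz": [0, 0, 0], "dr": [0, 0, 0]}
    - {"xyz": [0, 0, 0], "dr": [0, 0, 0]}
    - {"xyz": [0, 0, 0], "dr": [0, 0, 0]}
    - {"xyz": [0, 0, 0], "dr": [0, 0, 0]}
    - {"xyz": [0, 0, 0], "dr": [0, 0, 0]}
  jaw: 0

```text
clock: 14.88
ee_pos: [0.5044, -0.0028, 0.1386]
tcp_rot: [-2.326, -2.111, 0.0]
wrist_force: [-0.3, -0.3, 0.2]
grip_width: 0.0856
finger_force: 0.0
```

>>> jog_arm:
  series:
    - {"xyz": [0, 0, -0.05], "dr": [0, 0, 0]}
    - {"xyz": [0, 0, -0.12], "dr": [0, 0, 0]}
    - {"xyz": [0, -0.07, -0.15], "dr": [0, 0, 0]}
    - {"xyz": [0, -0.14, -0.15], "dr": [0, 0, 0]}
    - {"xyz": [0, -0.14, -0.15], "dr": [0, 0, 0]}

```text
clock: 15.5
ee_pos: [0.3905, 0.0087, 0.2591]
tcp_rot: [2.326, 2.111, 0.001]
wrist_force: [0.3, -1.0, -0.1]
grip_width: 0.0855
finger_force: 0.0
```

```bash
python3 -c "
from g import *
an()
W=camera('wrist');S=camera('side');T=camera('top')
s2=cv2.resize(S['image'][140:240,300:400,::-1],(400,400),interpolation=2)
w2=cv2.resize(W['image'][0:200,220:480,::-1],(400,308));t2=cv2.resize(T['image'][130:230,220:340,::-1],(400,333)[:2])[:292]
cv2.imwrite('pics/z.png',np.hstack([np.vstack([w2,t2]),np.vstack([s2,np.zeros((200,400,3),np.uint8)])]))
for n,c in(('W',W),('S',S),('T',T)):
  for q in('tile_a','tape','cutter','pot'):
    for r in regions_of(c,q)[:3]: print(n,q,r['score'],r['position'],r['pixels'].sum())
"
```

```text
15.5 x,y,z [-0.1842 -0.1332  0.1211] r 0.22044418451446943 ang 33.31681497298466 F [ 0.3 -1.  -0.1] 0.08551907678693393
W tile_a 0.68 [471.3, 82.6] 183
W cutter 0.66 [497.9, 73.9] 28363
W cutter 0.62 [382.2, 313.2] 375
W pot 0.49 [476.0, 349.2] 187
S tape 0.94 [269.9, 213.8] 551
S cutter 0.88 [320.5, 298.7] 260
S pot 0.65 [386.0, 297.3] 814
T tile_a 0.25 [414.3, 178.9] 408
T tape 0.66 [231.0, 266.2] 414
T cutter 0.62 [412.6, 179.8] 427
T cutter 0.59 [407.6, 230.0] 20
T pot 0.81 [411.4, 178.0] 453
T pot 0.19 [406.1, 227.4] 59
```

View pics/z.png

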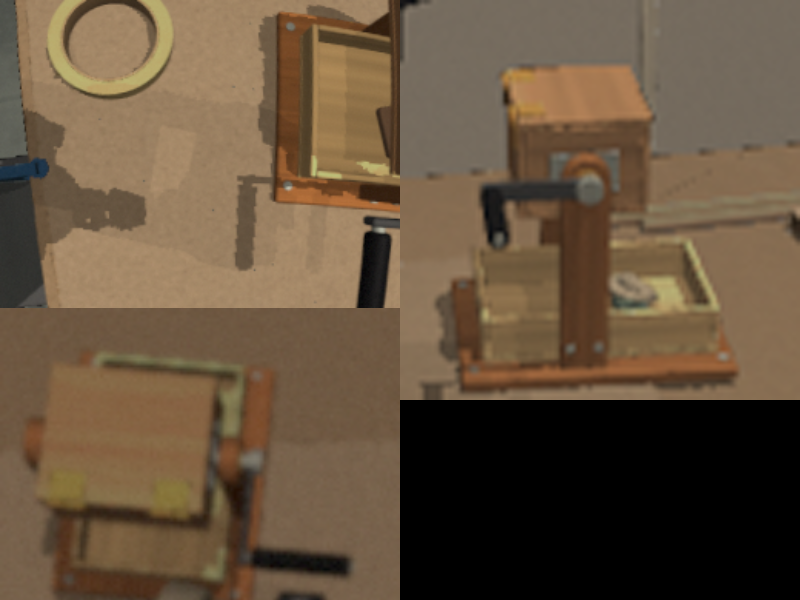

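The box is upright with the lid flush, and the handle is free. All three tiles are in the tray: the dark one in the wrist view at (385,130), and the teal and white ones in the side view at (630,290). The bystanders haven't moved, so I'm handing in.

```bash
python3 -c "
from rig import *
print(hand_in())"
```

```text
the job is handed in; nothing more can be done
None
```

The job is done and handed in at about 15.6 s: the box was cranked right over, all three tiles are in the tray, the box is back upright with its lid shut and the handle released, and the tape, pot and cutter stand where they were.

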